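# Book in a sample, then free the sagging locker bolt and hold the gate ajar

### The arm

A 6-joint arm with a two-finger parallel gripper is mounted at the origin on a cart in front of the work surface, level with it; the furniture and walls round the work are solid. World frame = base frame: x ahead of the robot, y to its left, z up, the work surface at z = 0. Lengths are in m, angles in rad, forces in N, time in s.
With the tool pointing down it reaches from about 0.35 to 0.975 m from the base axis. Payload 17.4 kg.
Tool frame: the origin (TCP) lies at the very end of the fingers, on their centre line; the grasp point (between the pads) lies 19 mm behind it; z points along the fingers, y is the line along which they close (so a half turn about z gives the same grasp; the last joint's range is limited). The gripper opens to 85 mm and grips with 20 to 120 N. Pads are 22 mm wide; open, the fingers measure 114 mm over their backs; the gripper's body (76 mm by 85 mm) begins 54 mm behind the grasp point. The pads swing forward as they close: fully open they stand 13 mm farther back than shut.
Start: joints at [1.308, 0.116, 1.442, -0, 1.584, -0.038], TCP at [0.15, 0.658, 0.231] pointing down, gripper open.
Joint ranges: [-2.83, 2.83], [-0.83, 2.19], [0.07, 2.5], [-1.14, 4.28], [0.01, 3], [-2.97, 2.97]. Speed limits (rad/s): [1.89, 1.89, 2.22, 3.14, 3.14, 3.14].

### API

Orientations are given as a unit quaternion [w, x, y, z].
In Python, from rig import manip gives the robot as it stands. The module is installed in compiled form; this text tells all that it offers.
- The arm moves only by the tool hand_motion, called after ">>>" by a JSON object that holds its "fn" and its "kwargs", one argument or row to a line. Schema: {"type":"object","properties":{"segments":{"type":"array","items":{"type":"array","prefixItems":[{"type":"array","items":{"type":"number"},"minItems":3,"maxItems":3},{"type":"number"}],"minItems":2,"maxItems":2},"minItems":1,"maxItems":5},"aperture":{"type":"number"},"only":{"type":"string"},"quiet":{"type":"boolean"},"lines":{"type":"string"}},"required":["segments"],"additionalProperties":false}. segments is a list of rows, 1 to 5 of them, each written [[dx, dy, dz], turn]: dx, dy, dz in m, then a turn about the tool's z in rad; each row is the pose to reach, as a shift and turn from the pose commanded when the call began, along the tool's axes at that moment; what a row does not reach only later rows make up. A row lasts 1/10 s, in which the tool goes at most 0.05 m and 0.15 rad, less where a joint would pass 70% of its speed; a pose out of reach is approached as far as the arm can. aperture is the finger opening in m, set as the call begins (left out keeps the last). The fingers move at their own pace and stop on an object; the grip force is fixed at half the most. Time passes only in rows, so rows that do not move let the fingers close. The tool returns the time, the measured TCP pose, the force, the opening and the grip force at its end. only (a regular expression) keeps the lines of the reply that match it, lines (a string "A,B") keeps lines A to B, and quiet returns only ok. Input that does not fit is refused with a message, and nothing moves.
- manip.sense(): the state, without advancing time (a new reading comes with each control period).
- manip.camera(name): name is "side" or "top" or "wrist"; returns (picture, depth): 400x640x3 uint8, red, green, blue; 400x640 float32, m along the optical axis (not along the pixel's ray), 0 where there is no reading.
- manip.get_calibration(name): a dict with "fx", "fy", "cx", "cy" (pixels), "k1" (the pictures are not rectified: a ray, as slopes to the right and down, at radius r is drawn at 1 + k1 r^2 times it, then the intrinsics apply), "extrinsics" (4x4, takes a point from camera to world coordinates); the wrist camera has in their place "hand_eye" (4x4, takes a point from camera to tool coordinates, whose origin is the TCP and whose axes are the flange's). Camera axes: x right, y up, looking along -z (the intrinsics and any distortion apply to the point x, -y, -z); pixel columns grow to the right and rows downward; lengths in m; the calibration is good to about 2 mm. A picture is of the moment at which its call begins: read the wrist's pose just before it. get_calibration takes no time and is no camera call.
- manip.sign_off(): hands the job in; it is judged then, once.
The state is a dict: "clock": time; "joint_pos": joint angles; "joint_velocities": joint speeds; "tau": joint torques, N m; "eef_pos": TCP position; "tcp_rot": TCP orientation; "force": force on the tool from outside, world axes, zero at the start; "ft_torque": the same for the moment, N m; "opening": finger opening in m; "gripper_force": force on a finger pad.
Only numpy, scipy, OpenCV 4.12 (cv2) and the standard library are available. Lean on these libraries where they do the work, as an engineer would, in place of code of your own. Each camera call takes 0.05 s, during which the arm holds its last target. There are 200 camera calls.

### The job

Book the blue-lidded sample cup in by turning it where it stands, in front of the scanner block, until its paper label looks squarely at the scanner's window, and let go of it standing upright. Then open the sample locker for a colleague who will put the cup away: its worn bolt has sagged and its notch hangs on the keeper's bent-up lip, so take the bolt by its knob, lift it clear of the lip and draw it back while lifted, then pull the gate by the knob about 7 cm open at its free edge against its closing spring. The program finishes while the gripper is still holding the gate ajar by the knob (do not let go), and leave the memory stick, stapler and pen alone.

Things in the scene. Friction and masses are not known exactly. Their poses are not given: they have to be found in the camera images.
- sample_cup: Loose clear specimen cup with a blue screw lid, 58 mm tall, body tapering from 36 mm at the foot to 42 mm under the lid, lid 45 mm across (46 to 58 mm up), about 60 g, standing on the scanner's 2 mm rubber mat. Origin: centre of its underside, z up.
- cup_label (a point): Centre of the white paper label on the cup's side (it covers about a third of the way round), 21 mm from the cup's axis and 28 mm above its underside. This frame's x points straight out of the label; z up.
- scanner_window (a point): Middle of the dark red window of the grey scanner block (fixed; 60 mm deep, 74 mm wide, 62 mm tall), 34 mm above the desk. The window looks along this frame's -x; y is across it. A 130 x 90 mm black mat lies on the desk in front of the window; the cup stands on it 70 to 90 mm from the window.
- locker: White steel sample locker with a grey barred gate, fixed to the desk; 130 mm deep (x), 180 mm wide (y), 180 mm tall, a flat slide box adds 10 mm on its roof. Origin: centre of its underside; the front with the gate looks along its own -x. The keeper, a steel loop whose mouth edge is bent up into a lip, sits on the fixed post at its +y side.
- bolt_knob: Knob of the bolt: a steel stem runs 34 mm forward (locker -x with the gate shut) from the bolt's axis, then turns up into a black round grip 14 to 15 mm across, 10 to 34 mm above the axis, with a wider head (18 mm) from 38 to 49 mm. Origin: where the stem meets the bolt's axis, 128 mm above the desk when sagged. Frame parallel to the gate's; it turns with the gate.
- knob_grip (a point): Point to pinch on the black upright grip: on its axis, 29 mm above the bolt's axis (157 mm above the desk when sagged), 43 mm in front of the gate. It can be pinched from above in any yaw; with a firm grip the round knob still lets the gate turn in the fingers.
- bolt (a joint): How far the bolt is drawn back, m: 0 to 0.003 at the start, 0.040 fully drawn; it slides towards the hinge side, along the gate's own -y (locker -y while shut). Slides against about 1 N. Its round 14 mm bar has a notch underneath that hangs on the keeper's lip: unlifted it moves only about 4 mm. Out of the keeper beyond 0.024.
- bolt_lift (a joint): How far the bolt is lifted straight up in its tall worn guides, m: 0 sagged (it drops back by its own 0.13 kg), 0.0125 highest. The lip is passed when lifted more than 0.007; let down before it is drawn beyond 0.024 it rests on the lip or drops behind it again.
- gate (a joint): Opening angle of the gate, rad, 0 shut, up to 1.4; vertical hinge, a positive angle swings the free edge towards the front (locker -x), turning +z. A spring closes it with 0.3 N m when shut and 0.5 N m at 0.5 rad. 7 cm at the free edge is 0.55 rad. It stays bolted until the bolt is out of the keeper.
- gate_hinge (a point): Point on the gate's vertical hinge line, at the locker's front plane, 80 mm to its own -y side, 128 mm above the desk.
- gate_edge (a point): Point on the gate's free edge, 130 mm from the hinge line, 128 mm above the desk; the keeper on the locker's post lies just beyond it.
- stapler: Loose black stapler, 124 mm long, 41 mm high, lying in front of the microscope; leave it alone.
- pen_blue: Loose white ball pen, 145 mm long, 9 mm high, lying near the desk's front edge to the right; leave it alone.
- usb_stick: Loose red memory stick, 52 x 18 mm, 8 mm high, lying on the desk in front of the locker; leave it alone.
- microscope: Fixed white and black microscope, 0.54 m tall with its camera, to the right of the locker; its eyepieces, 0.30 to 0.40 m above the desk, reach 0.2 m from its middle towards the robot. Origin: centre of its base. Keep the arm clear of it on the way in.
Things that resemble listed ones, but are neither listed nor needed, are in the scene too. What is shaped like the sample_cup but turquoise is not meant.

How it is judged:
By the outcome, as a careful person would: the job done as asked, in the order asked, and still so for the second after the job is handed in, while the arm keeps its last pose, push and grip.
It also fails if it takes over 54 s, if anything falls off the work surface, if the arm or the gripper's body presses on something with over 40 N, if the wrist force passes 120 N, or if a joint passes its speed limit or range.

## Working session

There is one attempt and no reset: what is moved stays moved. The work goes in short steps, Python scripts to look and compute and a tool call to move; the robot and the scene stay as the last step left them, time stands still between calls to the robot, and variables do not carry over. Pictures are saved under pics/ and viewed, at most 10 in all, crops included, and the job is handed in when it is done.

```bash
mkdir -p pics; cat > h.py <<'E'
import numpy as np, cv2
from rig import manip
from scipy.spatial.transform import Rotation as R
def ext(n,s=None):
    c=manip.get_calibration(n)
    if n!="wrist": return c,np.array(c["extrinsics"])
    s=s or manip.sense(); q=s["tcp_rot"]; T=np.eye(4)
    T[:3,:3]=R.from_quat([q[1],q[2],q[3],q[0]]).as_matrix(); T[:3,3]=s["eef_pos"]
    return c,T@np.array(c["hand_eye"])
def rays(n,uv,T=None):
    c,T0=ext(n); T=T0 if T is None else T
    uv=np.atleast_2d(np.float64(uv)); d=np.c_[(uv[:,0]-c["cx"])/c["fx"],(uv[:,1]-c["cy"])/c["fy"]]
    s=d.copy()
    for _ in range(20): s=d/(1+c["k1"]*(s**2).sum(1,keepdims=True))
    v=np.c_[s[:,0],-s[:,1],-np.ones(len(s))]
    return T[:3,3],v@T[:3,:3].T      # scaled so depth multiplies directly
def plane(n,uv,z,T=None):
    o,v=rays(n,uv,T); return o+v*((z-o[2])/v[:,2])[:,None]
def pts(n,uv,dep,T=None):
    o,v=rays(n,uv,T); uv=np.atleast_2d(uv).astype(int); return o+v*dep[uv[:,1],uv[:,0]][:,None]
def shot(n):
    s=manip.sense(); c,T=ext(n,s); im,d=manip.camera(n); return im,d,T
def load(k):
    z=np.load(f'pics/{k}.npz'); return z['im'],z['d'],z['T']
def snap(n,k):
    im,d,T=shot(n); cv2.imwrite(f'pics/{k}.png',im[:,:,::-1]); np.savez(f'pics/{k}.npz',im=im,d=d,T=T); return im,d,T
E
python3 - <<'E'
from h import *
for n in("top","side","wrist"):
    im,d,T=snap(n,n+"0"); print(n,np.round(T,3).tolist(),(d>0).mean())
print(manip.sense())
E
```

```text
top [[-0.419, 0.856, -0.304, 0.139], [-0.908, -0.398, 0.132, 0.098], [-0.008, 0.331, 0.944, 1.517], [0.0, 0.0, 0.0, 1.0]] 0.9958125
side [[0.813, 0.513, -0.275, 0.331], [-0.582, 0.719, -0.379, -0.403], [0.003, 0.469, 0.883, 0.902], [0.0, 0.0, 0.0, 1.0]] 0.995984375
wrist [[0.222, -0.935, -0.275, 0.08], [0.975, 0.213, 0.064, 0.674], [-0.001, -0.282, 0.959, 0.373], [0.0, 0.0, 0.0, 1.0]] 0.9961953125
{'clock': 0.15, 'joint_pos': array([ 1.30820018e+00,  1.16350055e-01,  1.44209533e+00, -1.58741661e-05,
        1.58398415e+00, -3.78005172e-02]), 'joint_velocities': array([-1.19844536e-03,  1.51991493e-03, -1.09960538e-03, -5.78613104e-04,
       -8.28411742e-04,  6.13878237e-05]), 'tau': array([ 3.15126845e-04, -7.32529593e+01, -6.32846475e+01, -9.92907167e-05,
        5.16974353e-03, -4.47923256e-06]), 'eef_pos': array([0.15044023, 0.65788117, 0.23075936]), 'tcp_rot': array([-5.47654860e-05,  1.12161395e-01,  9.93689915e-01, -4.14914014e-04]), 'force': array([0.97670984, 0.90163273, 1.05421931]), 'ft_torque': array([ 0.02813036, -0.01992452, -0.05927323]), 'gripper_force': 0.0, 'opening': 0.08532196068026596}
```

View pics/top0.png

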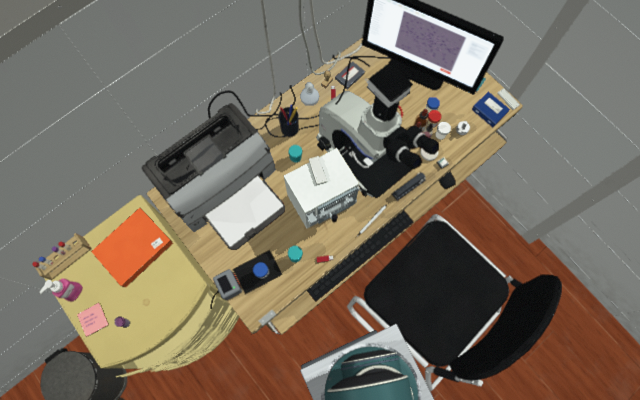

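View pics/side0.png

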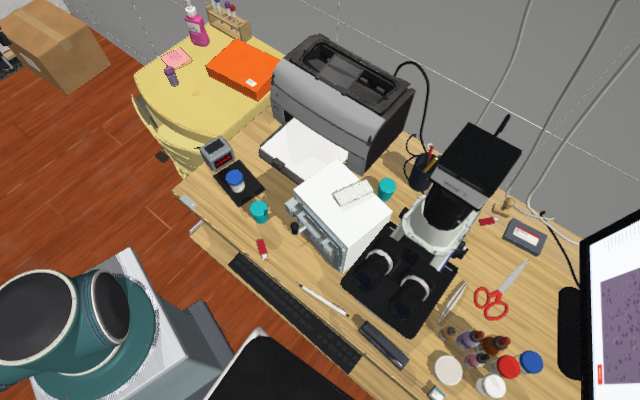

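The top view shows the blue-lidded cup at (261,270) on the black mat with the scanner at (228,285). Turquoise look-alikes are at (295,254) and (295,153). The side view shows the cup at (235,178), the scanner at (217,152), the locker at (340,215) with its knob near (295,230), and the memory stick at (262,249). The blue-lidded cup on the mat is the one meant. Next come an enlarged crop and measurements.

```bash
python3 - <<'E'
from h import *
a,da,Ta=load('side0'); b,db,Tb=load('top0'); w,dw,Tw=load('wrist0')
crop=lambda im,x,y,w_,h,s: cv2.resize(im[y:y+h,x:x+w_],None,fx=s,fy=s,interpolation=cv2.INTER_CUBIC)
c1=crop(a,190,130,200,145,4)
cv2.imwrite('pics/c1.png',c1[:,:,::-1])
for n,im,d,T in(("side",a,da,Ta),("top",b,db,Tb)):
    h=cv2.cvtColor(im,cv2.COLOR_RGB2HSV)
    m=cv2.inRange(h,(104,120,60),(122,255,255))
    k,l,st,ce=cv2.connectedComponentsWithStats(m)
    for i in range(1,k):
        if st[i,4]>25:
            print(n,"blue",ce[i].round(1),st[i,4],plane(n,ce[i],.060)[0].round(4),pts(n,ce[i],d)[0].round(4))
    # white roof of locker / knob depth
def P(n,d,uv): return pts(n,np.array(uv),d).round(4).tolist()
print("side scanner/stick/knob",P("side",da,[[217,152],[262,249],[295,230],[294,227]]))
print("top scanner,roof",P("top",db,[[228,285],[300,180],[335,217],[334,215]]))
E
```

```text
side blue [233.9 176.9] 240 [0.4614 0.1454 0.06  ] [0.4609 0.1433 0.0632]
side blue [531.  361.6] 392 [ 0.7378 -0.6034  0.06  ] [ 0.737  -0.603   0.0617]
top blue [489.6 109.9] 464 [ 0.6308 -0.7619  0.06  ] [ 0.6403 -0.7784  0.032 ]
top blue [432.9 103. ] 104 [ 0.7344 -0.5975  0.06  ] [ 0.7386 -0.6024  0.0497]
top blue [259.9 269.2] 188 [0.4596 0.1495 0.06  ] [0.1391 0.0976 1.5168]
side scanner/stick/knob [[0.4627, 0.2368, 0.0661], [0.4208, -0.0472, 0.0068], [0.4834, -0.1166, 0.1712], [0.4842, -0.1122, 0.1776]]
top scanner,roof [[0.4539, 0.2539, 0.0673], [0.6272, -0.0624, 0.1754], [0.4829, -0.1068, 0.1739], [0.4878, -0.1058, 0.1803]]
```

View pics/c1.png

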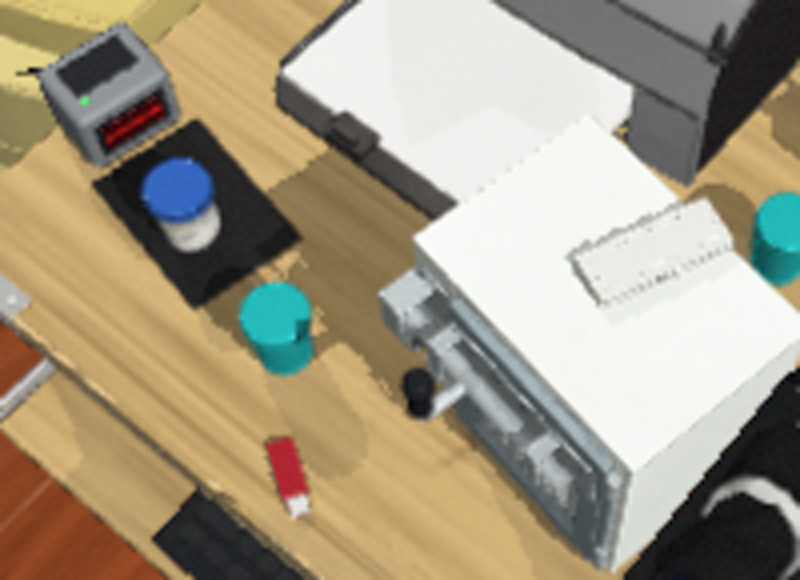

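View pics/wrist0.png

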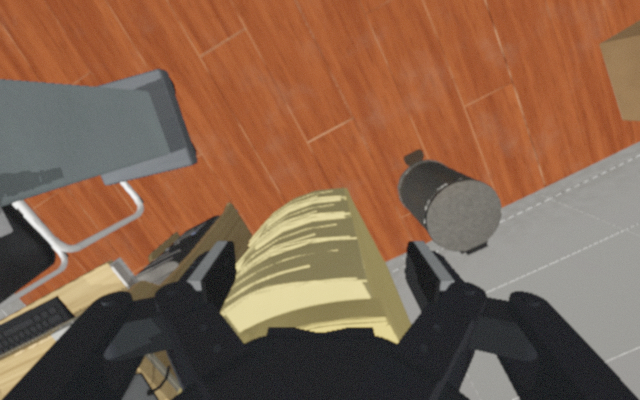

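The enlarged crop confirms the blue-lidded cup on the mat. Its white label faces roughly toward the camera, and the scanner's red window is behind the cup. The knob is black, around crop (418,390), with the keeper at crop (405,300). The wrist picture only shows floor and the stand. Now I'll work out the geometry.

```bash
python3 - <<'E'
from h import *
n="side"; a,d,T=load('side0'); h=cv2.cvtColor(a,cv2.COLOR_RGB2HSV)
vv,uu=np.mgrid[:400,:640]; X=pts(n,np.c_[uu.ravel(),vv.ravel()],d,T).reshape(400,640,3); X[d==0]=9
sel=lambda lo,hi:((X>lo)&(X<hi)).all(2)
def rect(P): r=cv2.minAreaRect(P[:,:2].astype(np.float32)*1000); return np.round(r[0],1),np.round(r[1],1),round(r[2],2),cv2.boxPoints(r).round(1).tolist()
print("roof",rect(X[sel((.4,-.3,.174),(.8,.1,.184))]))
print("scan top",rect(X[sel((.35,.19,.058),(.55,.32,.068))]))
m=(cv2.inRange(h,(0,120,60),(6,255,255))+cv2.inRange(h,(172,120,60),(180,255,255))>0)&sel((.38,.15,.01),(.54,.28,.06))
W=X[m]; u,s,vt=np.linalg.svd(W-W.mean(0)); print("win",m.sum(),W.mean(0).round(4),vt[2].round(3),s.round(3), W[:,0].min(),W[:,0].max())
uw=np.c_[uu[m],vv[m]].mean(0); print(uw,plane(n,uw,.034))
lid=X[sel((.4,.08,.057),(.52,.2,.066))&cv2.inRange(h,(104,120,60),(122,255,255)).astype(bool)]
print("lid",cv2.minEnclosingCircle((lid[:,:2]*1000).astype(np.float32)),lid[:,2].mean())
k=sel((.44,-.15,.150),(.51,-.07,.185))&(a.max(2)<60); K=X[k]; print("knob",k.sum(),K.min(0),K.max(0),np.median(K,0))
b=sel((.4,.08,.004),(.52,.2,.05))&(h[:,:,1]<60)&(h[:,:,2]>130); B=X[b]
c=np.array([.461,.146]); az=np.degrees(np.arctan2(B[:,1]-c[1],B[:,0]-c[0])); print("label",b.sum(),B.mean(0),np.percentile(az,[0,10,50,90,100]),np.hypot(*(B[:,:2]-c).T).mean())
t=sel((.3,-.05,.03),(.5,.13,.075))&cv2.inRange(h,(80,120,40),(98,255,255)).astype(bool); print("turq",cv2.minEnclosingCircle((X[t][:,:2]*1000).astype(np.float32)))
g=sel((.42,-.25,.02),(.6,.05,.165)); G=X[g]; 
for z in(.05,.08,.11): 
  q=G[abs(G[:,2]-z)<.012]; print(z,len(q),q[:,:2].mean(0))
E
```

```text
roof (array([669.4, -79.5]), array([355.3, 217.6]), 32.9, [[461.1000061035156, -84.5999984741211], [579.2999877929688, -267.29998779296875], [877.7000122070312, -74.30000305175781], [759.5, 108.4000015258789]])
scan top (array([465.4, 254.6]), array([72.5, 60.6]), 2.44, [[427.8999938964844, 283.29998779296875], [430.5, 222.6999969482422], [502.8999938964844, 225.8000030517578], [500.29998779296875, 286.3999938964844]])
win 53 [0.4681 0.225  0.0383] [ 0.074 -0.997 -0.017] [0.1   0.04  0.007] 0.44428452557941617 0.49054910583448774
[223.0754717  159.86792453] [[0.46870089 0.228164   0.034     ]]
lid ((462.2655334472656, 146.50489807128906), 23.020362854003906) 0.061751548581663526
knob 65 [ 0.47826442 -0.11698369  0.15152328] [ 0.49342913 -0.10210598  0.1826163 ] [ 0.48517229 -0.11159783  0.17613193]
label 84 [0.45894732 0.12864204 0.03127694] [-156.76517879 -137.47356202  -97.72016816  -56.44698742  -40.78703982] 0.020113725419148305
turq ((466.2795715332031, 30.437538146972656), 23.28606414794922)
0.05 386 [ 0.49571912 -0.0453451 ]
0.08 90 [ 0.55657064 -0.20434084]
0.11 131 [ 0.54703275 -0.16684491]
```

The window looks toward azimuth about −87.6°, and the label faces about −98.7°, so the cup has to turn about 170° clockwise. I'll move there with the wrist camera coming round to the label side.

>>> {"fn": "hand_motion", "kwargs": {
  "segments": [
    [[-0.03,-0.035,0],0],
    [[-0.06,-0.07,0],0],
    [[-0.09,-0.105,0],0],
    [[-0.12,-0.14,0],0],
    [[-0.15,-0.175,0],0]
  ]
}}

```text
clock: 0.65
eef_pos: [0.2581, 0.4522, 0.231]
tcp_rot: [-0.0, 0.112, 0.994, -0.0]
force: [0.8, 0.8, 0.2]
opening: 0.0857
gripper_force: 0.0
```

>>> {"fn": "hand_motion", "kwargs": {
  "segments": [
    [[-0.03,-0.035,0],0],
    [[-0.06,-0.07,0],0],
    [[-0.09,-0.105,0],0],
    [[-0.12,-0.14,0],0],
    [[-0.15,-0.175,0],0]
  ]
}}

```text
clock: 1.15
eef_pos: [0.3652, 0.2482, 0.2313]
tcp_rot: [0.0, 0.112, 0.994, 0.0]
force: [0.5, 0.9, 0.9]
opening: 0.0853
gripper_force: 0.0
```

>>> {"fn": "hand_motion", "kwargs": {
  "segments": [
    [[-0.03,-0.035,0.01],-0.15],
    [[-0.06,-0.07,0.02],-0.3],
    [[-0.09,-0.105,0.03],-0.45],
    [[-0.12,-0.14,0.04],-0.6],
    [[-0.125,-0.145,0.04],-0.75]
  ]
}}

```text
clock: 1.65
eef_pos: [0.4549, 0.0784, 0.1904]
tcp_rot: [-0.0, -0.219, 0.976, -0.0]
force: [0.8, 0.3, 0.0]
opening: 0.0854
gripper_force: 0.0
```

>>> {"fn": "hand_motion", "kwargs": {
  "segments": [
    [[0,0,0],-0.15],
    [[0,0,0],-0.3],
    [[0,0,0],-0.45],
    [[0,0,0],-0.6],
    [[0,0,0],-0.75]
  ]
}}

```text
clock: 2.15
eef_pos: [0.4543, 0.0807, 0.1911]
tcp_rot: [-0.0, -0.562, 0.827, 0.0]
force: [0.7, 0.2, 0.1]
opening: 0.0854
gripper_force: 0.0
```

>>> {"fn": "hand_motion", "kwargs": {
  "segments": [
    [[0,0,0],-0.1],
    [[0,0,0],-0.1]
  ]
}}

```text
clock: 2.35
eef_pos: [0.4543, 0.0807, 0.1911]
tcp_rot: [-0.0, -0.601, 0.799, 0.0]
force: [-0.1, 0.0, 0.9]
opening: 0.085
gripper_force: 0.0
```

```bash
python3 - <<'E'
from h import *
s=manip.sense(); print(s["joint_pos"].round(3),s["eef_pos"].round(4),s["tcp_rot"].round(4))
snap("wrist","w1")
E
```

```text
[ 0.121 -0.352  1.934 -0.     1.56  -2.74 ] [0.4543 0.0807 0.1911] [-1.000e-04 -6.011e-01  7.992e-01  1.000e-04]
```

View pics/w1.png

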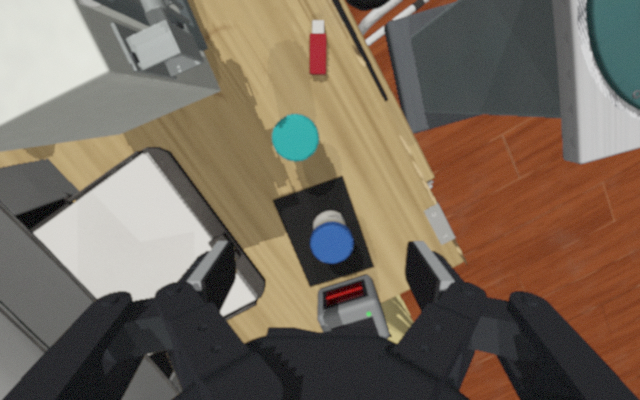

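The wrist view shows the blue lid at (331,243) with the label just above it at (328,217), the window at (346,292) and the mat around both. Now to measure.

```bash
cat > m.py <<'E'
import sys
from h import *
n="wrist"; a,d,T=load(sys.argv[1]); h=cv2.cvtColor(a,cv2.COLOR_RGB2HSV)
vv,uu=np.mgrid[:400,:640]; X=pts(n,np.c_[uu.ravel(),vv.ravel()],d,T).reshape(400,640,3); X[d==0]=9
near=(X[:,:,0]>.38)&(X[:,:,0]<.55)&(X[:,:,1]>.05)&(X[:,:,1]<.32)
bl=near&(cv2.inRange(h,(104,120,60),(122,255,255))>0)&(X[:,:,2]>.055)
p=plane(n,np.c_[uu[bl],vv[bl]],.060,T)[:,:2]; c,r=cv2.minEnclosingCircle((p*1000).astype(np.float32)); c=np.array(c)/1000
print("lid z",X[bl][:,2].mean(),"c",c,"r",r,"mean",p.mean(0))
lb=near&(X[:,:,2]>.006)&(X[:,:,2]<.055)&(h[:,:,1]<60)&(h[:,:,2]>120)&(np.hypot(X[:,:,0]-c[0],X[:,:,1]-c[1])<.028)
B=X[lb]
if len(B):
    az=np.degrees(np.arctan2(B[:,1]-c[1],B[:,0]-c[0]))%360; print("label",lb.sum(),np.c_[uu[lb],vv[lb]].mean(0),np.percentile(az,[1,5,50,95,99]).round(1),"mean",az.mean())
    print("z range",B[:,2].min(),B[:,2].max())
w=near&((cv2.inRange(h,(0,150,60),(6,255,255))+cv2.inRange(h,(172,150,60),(180,255,255)))>0)&(X[:,:,1]>.19)
if w.sum()>20:
    P=X[w]; (vx,vy,_,_)=cv2.fitLine((P[:,:2]*1000).astype(np.float32),cv2.DIST_L2,0,.01,.01).ravel(); print("win",w.sum(),P.mean(0),"edge deg",np.degrees(np.arctan2(vy,vx)))
mt=near&(a.max(2)<70)&(abs(X[:,:,2])<.008)
r=cv2.minAreaRect((plane(n,np.c_[uu[mt],vv[mt]],.002,T)[:,:2]*1000).astype(np.float32)); print("mat",r)
st=near&(X[:,:,2]>.056)&(X[:,:,2]<.07)&(X[:,:,1]>.2); 
if st.sum()>20: print("scan",cv2.minAreaRect((X[st][:,:2]*1000).astype(np.float32)))
s=manip.sense(); print(s["eef_pos"],s["joint_pos"][5])
E
python3 m.py w1
```

```text
lid z 0.05966100170384629 c [0.45933572 0.1457108 ] r 23.0257511138916 mean [0.45955385 0.14560592]
label 289 [327.68858131 217.97231834] [208.9 223.2 265.4 316.1 323.5] mean 266.7286429381466
z range 0.013826320159755101 0.050091917132956354
win 257 [0.46484595 0.22631117 0.03419399] edge deg 4.229838
mat ((470.2093811035156, 159.55126953125), (86.78514862060547, 128.21066284179688), 4.178338527679443)
scan ((463.3667297363281, 253.98092651367188), (73.30546569824219, 56.965904235839844), 2.4197263717651367)
[0.45435943 0.08073191 0.19117758] -2.735913859926957
```

>>> {"fn": "hand_motion", "kwargs": {
  "segments": [
    [[-0.032,0.006,0],0],
    [[-0.064,0.0126,0],0],
    [[-0.064,0.0126,0.04],0],
    [[-0.064,0.0126,0.08],0],
    [[-0.064,0.0126,0.12],0]
  ]
}}

```text
clock: 2.9
eef_pos: [0.46, 0.146, 0.07]
tcp_rot: [0.0, -0.599, 0.801, -0.0]
force: [0.8, 0.6, -0.4]
opening: 0.0854
gripper_force: 0.0
```

>>> {"fn": "hand_motion", "kwargs": {
  "segments": [
    [[0,0,0.02],0],
    [[0,0,0.037],0],
    [[0,0,0.037],0]
  ]
}}

```text
clock: 3.2
eef_pos: [0.4589, 0.1454, 0.032]
tcp_rot: [-0.002, -0.599, 0.801, 0.001]
force: [0.3, -0.8, 1.1]
opening: 0.0852
gripper_force: 0.0
```

>>> {"fn": "hand_motion", "kwargs": {
  "segments": [
    [[0,0,0],0],
    [[0,0,0],0],
    [[0,0,0],0],
    [[0,0,0],0],
    [[0,0,0],0]
  ],
  "aperture": 0.03
}}

```text
clock: 3.7
eef_pos: [0.4609, 0.1459, 0.0359]
tcp_rot: [0.001, -0.6, 0.8, -0.0]
force: [-1.7, -0.6, 9.0]
opening: 0.0421
gripper_force: 59.9
```

>>> {"fn": "hand_motion", "kwargs": {
  "segments": [
    [[0,0,0],0],
    [[0,0,0],0],
    [[0,0,0],0],
    [[0,0,0],0]
  ]
}}

```text
clock: 4.1
eef_pos: [0.4609, 0.1459, 0.0359]
tcp_rot: [0.001, -0.6, 0.8, -0.0]
force: [-2.3, 0.2, 8.8]
opening: 0.0419
gripper_force: 59.9
```

>>> {"fn": "hand_motion", "kwargs": {
  "segments": [
    [[0,0,-0.001],0.15],
    [[0,0,-0.001],0.3],
    [[0,0,-0.001],0.45],
    [[0,0,-0.001],0.6],
    [[0,0,-0.001],0.75]
  ]
}}

```text
clock: 4.6
eef_pos: [0.4605, 0.1458, 0.036]
tcp_rot: [0.001, -0.263, 0.965, -0.0]
force: [0.3, 0.4, -0.0]
opening: 0.0419
gripper_force: 60.6
```

>>> {"fn": "hand_motion", "kwargs": {
  "segments": [
    [[0,0,0],0.15],
    [[0,0,0],0.3],
    [[0,0,0],0.45],
    [[0,0,0],0.6],
    [[0,0,0],0.75]
  ]
}}

```text
clock: 5.1
eef_pos: [0.4605, 0.1458, 0.036]
tcp_rot: [0.0, 0.109, 0.994, 0.0]
force: [0.0, 0.1, -0.1]
opening: 0.042
gripper_force: 60.6
```

>>> {"fn": "hand_motion", "kwargs": {
  "segments": [
    [[0,0,0],0.15],
    [[0,0,0],0.3],
    [[0,0,0],0.45],
    [[0,0,0],0.6],
    [[0,0,0],0.75]
  ]
}}

```text
clock: 5.6
eef_pos: [0.4605, 0.1457, 0.036]
tcp_rot: [0.0, 0.466, 0.885, 0.0]
force: [-0.5, -0.6, -0.4]
opening: 0.0416
gripper_force: 60.7
```

>>> {"fn": "hand_motion", "kwargs": {
  "segments": [
    [[0,0,0],0.15],
    [[0,0,0],0.3],
    [[0,0,0],0.45],
    [[0,0,0],0.6],
    [[0,0,0],0.714]
  ]
}}

```text
clock: 6.1
eef_pos: [0.4605, 0.1458, 0.036]
tcp_rot: [0.0, 0.745, 0.667, 0.0]
force: [-1.1, -0.1, -0.6]
opening: 0.0418
gripper_force: 60.7
```

>>> {"fn": "hand_motion", "kwargs": {
  "segments": [
    [[0,0,0],0],
    [[0,0,0],0],
    [[0,0,0.001],0],
    [[0,0,0.001],0]
  ]
}}

```text
clock: 6.5
eef_pos: [0.4607, 0.1459, 0.0359]
tcp_rot: [0.0, 0.742, 0.67, 0.001]
force: [-6.9, -2.2, 16.5]
opening: 0.0417
gripper_force: 62.1
```

>>> {"fn": "hand_motion", "kwargs": {
  "segments": [
    [[0,0,-0.001],0],
    [[0,0,-0.001],0]
  ]
}}

```text
clock: 6.7
eef_pos: [0.4605, 0.1458, 0.0359]
tcp_rot: [0.0, 0.743, 0.67, 0.0]
force: [-2.6, -2.0, 7.3]
opening: 0.0419
gripper_force: 61.3
```

>>> {"fn": "hand_motion", "kwargs": {
  "segments": [
    [[0,0,0],0],
    [[0,0,0],0],
    [[0,0,0],0],
    [[0,0,0],0],
    [[0,0,0],0]
  ],
  "aperture": 0.085
}}

```text
clock: 7.2
eef_pos: [0.4601, 0.1457, 0.0352]
tcp_rot: [-0.0, 0.743, 0.669, -0.0]
force: [0.7, -0.3, 0.5]
opening: 0.085
gripper_force: 0.0
```

>>> {"fn": "hand_motion", "kwargs": {
  "segments": [
    [[0,0,-0.03],0],
    [[0,0,-0.07],0],
    [[0,0,-0.11],0],
    [[0.03,0,-0.15],0],
    [[0.065,0,-0.155],0]
  ]
}}

```text
clock: 7.7
eef_pos: [0.4686, 0.2111, 0.196]
tcp_rot: [0.001, 0.744, 0.668, 0.003]
force: [1.1, 0.1, -0.6]
opening: 0.0849
gripper_force: 0.0
```

>>> {"fn": "hand_motion", "kwargs": {
  "segments": [
    [[0,0,0],0],
    [[0,0,0],0]
  ]
}}

```text
clock: 7.9
eef_pos: [0.4668, 0.2107, 0.1899]
tcp_rot: [-0.0, 0.743, 0.669, -0.0]
force: [-0.4, 0.2, -0.4]
opening: 0.0851
gripper_force: 0.0
```

```bash
python3 - <<'E'
from h import *
im,_,_=snap("wrist","w2"); cv2.imwrite('pics/w2c.png',cv2.resize(im[150:330,230:450],None,fx=3,fy=3)[:,:,::-1])
E
python3 m.py w2
```

```text
lid z 0.05969895372979252 c [0.46014911 0.14659073] r 22.694255828857422 mean [0.46036531 0.14702891]
label 246 [319.34146341 218.41056911] [ 35.9  43.3  88.5 134.3 144. ] mean 89.50967135554055
z range 0.013698810707579556 0.04202666642679648
mat ((466.94268798828125, 209.06614685058594), (86.832275390625, 224.89593505859375), 4.292018413543701)
scan ((464.36798095703125, 257.4183654785156), (73.87869262695312, 59.91509246826172), 3.7797141075134277)
[0.46675176 0.21007486 0.18961299] 0.47788529455141265
```

View pics/w2c.png

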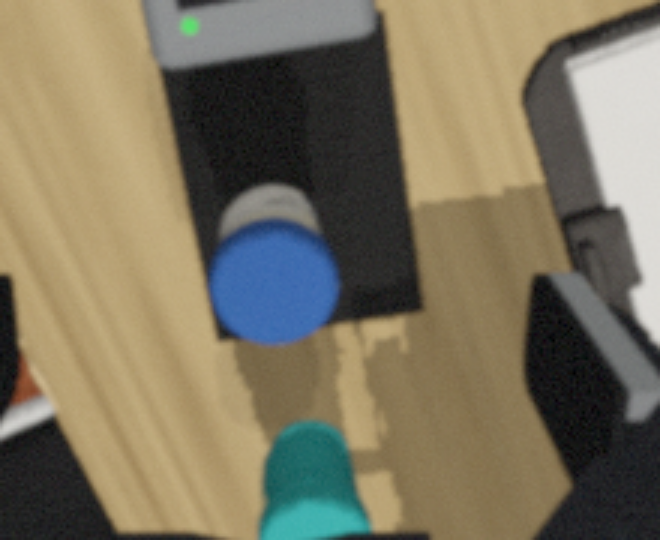

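The crop shows the cup upright on the mat with its white label toward the scanner, at crop (269,205). Estimates of the label's azimuth differ by a few degrees, so I'll check colour against azimuth in both wrist views.

```bash
python3 - <<'E'
from h import *
for n,k,c in(("wrist","w1",(.4597,.1457)),("wrist","w2",(.4602,.1468)),("side","side0",(.4623,.1465))):
    a,d,T=load(k); h=cv2.cvtColor(a,cv2.COLOR_RGB2HSV)
    vv,uu=np.mgrid[:400,:640]; X=pts(n,np.c_[uu.ravel(),vv.ravel()],d,T).reshape(400,640,3)
    r=np.hypot(X[:,:,0]-c[0],X[:,:,1]-c[1]); m=(r<.03)&(X[:,:,2]>.012)&(X[:,:,2]<.045)&(d>0)
    az=np.degrees(np.arctan2(X[m][:,1]-c[1],X[m][:,0]-c[0]))%360
    print(k,"cam az",np.degrees(np.arctan2(T[1,3]-c[1],T[0,3]-c[0]))%360)
    for b in range(0,360,10):
        q=(az>=b)&(az<b+10)
        if q.sum()>1: print(b,q.sum(),a[m][q].mean(0).round().astype(int),(r[m][q].mean()*1000).round(1),end=" | ")
    print()
E
```

```text
w1 cam az 259.0665055267411
180 2 [58 60 64] 18.7 | 190 6 [86 85 82] 18.5 | 200 11 [114 113 108] 18.3 | 210 7 [135 133 125] 19.0 | 220 24 [148 146 138] 19.7 | 230 29 [154 151 144] 19.4 | 240 29 [161 158 151] 19.5 | 250 30 [167 164 156] 19.3 | 260 31 [171 169 161] 19.3 | 270 26 [174 172 164] 19.4 | 280 26 [177 175 167] 19.5 | 290 23 [171 168 161] 19.5 | 300 24 [167 165 160] 19.8 | 310 13 [156 154 150] 20.0 | 320 10 [140 139 137] 20.1 | 
w2 cam az 84.28875497529944
10 4 [68 68 70] 18.6 | 20 10 [97 96 91] 18.3 | 30 13 [123 120 111] 18.2 | 40 9 [132 129 118] 18.6 | 50 27 [131 128 120] 19.5 | 60 26 [133 131 123] 19.4 | 70 28 [133 131 124] 19.2 | 80 30 [136 133 126] 19.2 | 90 31 [137 135 128] 19.1 | 100 30 [139 137 129] 19.3 | 110 28 [135 133 126] 19.4 | 120 22 [132 130 123] 19.5 | 130 19 [127 125 119] 19.9 | 140 11 [121 119 115] 20.1 | 150 9 [99 98 97] 20.4 | 
side0 cam az 256.51970057226737
190 3 [104 102  94] 19.2 | 200 3 [135 133 123] 19.6 | 210 4 [148 145 134] 19.5 | 220 6 [169 166 158] 20.3 | 230 7 [177 174 166] 21.5 | 240 8 [184 180 172] 20.4 | 250 9 [195 192 183] 21.0 | 260 8 [196 193 184] 21.5 | 270 8 [198 196 186] 21.2 | 280 7 [194 192 185] 20.7 | 290 6 [189 187 181] 21.0 | 300 5 [160 157 151] 20.5 | 310 4 [151 150 144] 21.0 |
```

The label edges are ambiguous against the pale body. I'll take two quick looks at each label edge, one from each side.

>>> {"fn": "hand_motion", "kwargs": {
  "segments": [
    [[-0.018,0.018,0.01],0.15],
    [[-0.0375,0.036,0.02],0.3],
    [[-0.0375,0.036,0.035],0.45],
    [[-0.0375,0.036,0.035],0.6],
    [[-0.0375,0.036,0.035],0.75]
  ]
}}

```text
clock: 8.45
eef_pos: [0.4985, 0.1679, 0.154]
tcp_rot: [0.0, 0.938, 0.347, -0.001]
force: [-0.1, 0.3, 0.3]
opening: 0.0852
gripper_force: 0.0
```

>>> {"fn": "hand_motion", "kwargs": {
  "segments": [
    [[0,0,0],0.15],
    [[0,0,0],0.19],
    [[0,0,0],0.19],
    [[0,0,0],0.19]
  ]
}}

```text
clock: 8.85
eef_pos: [0.4987, 0.1686, 0.1549]
tcp_rot: [0.0, 0.966, 0.26, -0.0]
force: [0.4, -0.8, 0.3]
opening: 0.0855
gripper_force: 0.0
```

```bash
python3 - <<'E'
from h import *
snap("wrist","w3"); s=manip.sense();print(s["eef_pos"],s["tcp_rot"],s["joint_pos"][5])
E
cat > az.py <<'E'
import sys
from h import *
for k in sys.argv[1:]:
    n="wrist"; a,d,T=load(k); h=cv2.cvtColor(a,cv2.COLOR_RGB2HSV)
    vv,uu=np.mgrid[:400,:640]; X=pts(n,np.c_[uu.ravel(),vv.ravel()],d,T).reshape(400,640,3)
    bl=(cv2.inRange(h,(104,120,60),(122,255,255))>0)&(abs(X[:,:,2]-.06)<.006)&(np.hypot(X[:,:,0]-.46,X[:,:,1]-.146)<.04)
    c=plane(n,np.c_[uu[bl],vv[bl]],.060,T)[:,:2]; c=(c.max(0)+c.min(0))/2
    r=np.hypot(X[:,:,0]-c[0],X[:,:,1]-c[1]); m=(r<.03)&(X[:,:,2]>.006)&(X[:,:,2]<.046)&(d>0)
    az=np.degrees(np.arctan2(X[m][:,1]-c[1],X[m][:,0]-c[0]))%360
    print(k,c,"cam az",np.degrees(np.arctan2(T[1,3]-c[1],T[0,3]-c[0]))%360)
    for z0,z1 in((.006,.014),(.016,.026),(.026,.042)):
      print("z",z0)
      for b in range(0,360,10):
        q=(((az-b)%360)<10)&(X[m][:,2]>z0)&(X[m][:,2]<z1)
        if q.sum()>1: print(b,q.sum(),a[m][q].mean(0).round().astype(int),(r[m][q].mean()*1000).round(1),end=" | ")
      print()
    ys,xs=np.where(bl|m); y0,x0=ys.min()-15,xs.min()-20
    cv2.imwrite(f'pics/{k}c.png',cv2.resize(a[y0:ys.max()+15,x0:xs.max()+20],None,fx=5,fy=5,interpolation=cv2.INTER_CUBIC)[:,:,::-1])
E
python3 az.py w3
```

```text
[0.49877157 0.16875173 0.15505134] [ 3.49020476e-05  9.65546226e-01  2.60231522e-01 -1.97857567e-04] 1.3221114723696652
w3 [0.46214091 0.1454937 ] cam az 31.25774465336112
z 0.006
0 6 [105 104 100] 16.1 | 10 6 [102 102  99] 16.1 | 20 5 [114 113 107] 15.9 | 30 6 [116 114 110] 15.9 | 40 6 [116 114 110] 16.0 | 50 4 [120 120 113] 16.2 | 330 3 [94 94 92] 16.8 | 340 4 [92 92 89] 16.5 | 350 4 [104 103 100] 16.2 | 
z 0.016
0 7 [127 123 107] 16.8 | 10 6 [127 122 106] 16.9 | 20 7 [129 124 109] 16.6 | 30 7 [130 125 109] 16.7 | 40 8 [134 129 113] 16.6 | 50 9 [131 129 117] 17.8 | 60 12 [132 130 122] 19.0 | 70 7 [129 126 121] 19.7 | 80 4 [130 128 122] 20.0 | 90 6 [121 118 113] 20.4 | 100 3 [111 109 105] 20.8 | 320 2 [87 86 82] 17.7 | 330 4 [116 115 109] 17.5 | 340 7 [130 127 117] 17.3 | 350 7 [127 123 110] 17.1 | 
z 0.026
0 14 [126 120 104] 17.6 | 10 16 [128 122 107] 17.5 | 20 15 [132 127 110] 17.4 | 30 15 [133 128 111] 17.4 | 40 15 [131 127 112] 17.5 | 50 18 [132 129 116] 18.1 | 60 18 [128 126 119] 19.0 | 70 18 [127 125 118] 19.4 | 80 13 [125 122 117] 19.9 | 90 7 [112 110 109] 20.2 | 100 4 [94 94 93] 20.8 | 320 3 [72 73 76] 18.4 | 330 4 [111 108 102] 18.1 | 340 8 [131 127 114] 17.9 | 350 9 [129 124 108] 17.8 |
```

View pics/w3c.png

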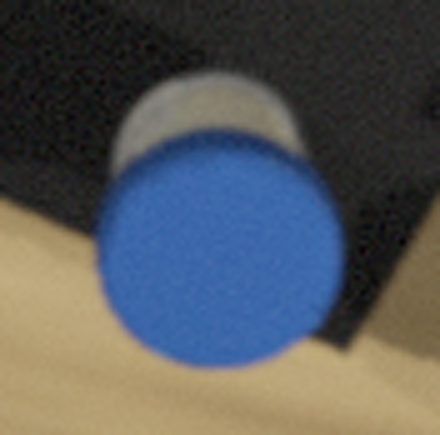

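The crop shows the pale beige body, with the whiter label only on its left side. The label's low edge is near 52° azimuth. Now the other edge.

>>> {"fn": "hand_motion", "kwargs": {
  "segments": [
    [[-0.03,-0.02,0],-0.15],
    [[-0.067,-0.039,0],-0.3],
    [[-0.067,-0.039,0],-0.45],
    [[-0.067,-0.039,0],-0.6],
    [[-0.067,-0.039,0],-0.75]
  ],
  "quiet": true
}}

```text
ok
```

>>> {"fn": "hand_motion", "kwargs": {
  "segments": [
    [[0,0,0],-0.15],
    [[0,0,0],-0.3],
    [[0,0,0],-0.45],
    [[0,0,0],-0.6],
    [[0,0,0],-0.75]
  ],
  "quiet": true
}}

```text
ok
```

>>> {"fn": "hand_motion", "kwargs": {
  "segments": [
    [[0,0,0],-0.15],
    [[0,0,0],-0.3],
    [[0,0,0],-0.45],
    [[0,0,0],-0.6],
    [[0,0,0],-0.6]
  ]
}}

```text
clock: 10.4
eef_pos: [0.4213, 0.1692, 0.1552]
tcp_rot: [-0.0, 0.253, 0.967, -0.0]
force: [-0.6, 0.3, 0.4]
opening: 0.0849
gripper_force: 0.0
```

```bash
python3 - <<'E'
from h import *
snap("wrist","w4"); s=manip.sense();print(s["eef_pos"],s["tcp_rot"],s["joint_pos"][5])
E
python3 az.py w4
```

```text
[0.42131081 0.16925801 0.15524485] [-3.16833993e-05  2.56377277e-01  9.66576789e-01 -3.80784414e-05] -0.7264169591069591
w4 [0.45781671 0.14613638] cam az 149.5290589454825
z 0.006
140 2 [106 104  96] 19.1 | 150 4 [128 125 120] 16.4 | 160 7 [117 115 110] 16.3 | 170 4 [120 118 114] 16.5 | 180 5 [119 118 112] 16.5 | 190 3 [116 114 110] 16.8 | 210 2 [110 108 104] 17.3 | 
z 0.016
70 2 [103 102  97] 20.8 | 80 5 [124 122 115] 20.5 | 90 7 [132 130 123] 20.1 | 100 8 [141 138 132] 19.9 | 110 9 [140 137 131] 19.5 | 120 11 [145 142 135] 19.6 | 130 10 [144 140 133] 19.3 | 140 9 [141 137 131] 19.2 | 150 8 [138 135 125] 17.8 | 160 8 [133 127 111] 16.9 | 170 6 [128 123 108] 17.0 | 180 7 [132 127 113] 17.2 | 190 5 [135 132 120] 17.4 | 200 4 [134 131 123] 17.7 | 210 3 [101 100  95] 18.1 | 
z 0.026
70 6 [90 91 92] 20.5 | 80 7 [122 120 117] 19.9 | 90 14 [138 136 130] 19.6 | 100 14 [145 143 136] 19.4 | 110 21 [144 141 133] 19.2 | 120 21 [143 140 132] 19.1 | 130 21 [140 137 129] 18.8 | 140 20 [139 136 127] 18.9 | 150 21 [137 133 120] 18.3 | 160 12 [136 130 113] 17.7 | 170 14 [133 127 111] 17.8 | 180 9 [131 126 110] 18.0 | 190 9 [137 132 117] 18.1 | 200 5 [102 102 103] 18.5 | 210 2 [92 91 92] 18.4 |
```

The label runs from about 54° to 155°, so its centre is at about 104°. The target is 94.2°, so I'll re-grip and turn another 0.17 rad clockwise.

>>> {"fn": "hand_motion", "kwargs": {
  "segments": [
    [[-0.0454,-0.001,0],0],
    [[-0.0454,-0.001,0.03],0],
    [[-0.0454,-0.001,0.07],0],
    [[-0.0454,-0.001,0.105],0],
    [[-0.0454,-0.001,0.119],0]
  ],
  "quiet": true
}}

```text
ok
```

>>> {"fn": "hand_motion", "kwargs": {
  "segments": [
    [[0,0,0],0],
    [[0,0,0],0]
  ]
}}

```text
clock: 11.15
eef_pos: [0.4611, 0.1463, 0.0379]
tcp_rot: [0.001, 0.256, 0.967, 0.0]
force: [-0.1, -0.4, 0.3]
opening: 0.085
gripper_force: 0.0
```

>>> {"fn": "hand_motion", "kwargs": {
  "segments": [
    [[0,0,0],0],
    [[0,0,0],0],
    [[0,0,0],0],
    [[0,0,0],0],
    [[0,0,0],0]
  ],
  "aperture": 0.03
}}

```text
clock: 11.65
eef_pos: [0.4611, 0.1463, 0.0376]
tcp_rot: [0.001, 0.255, 0.967, 0.0]
force: [-0.8, -1.3, 8.0]
opening: 0.0413
gripper_force: 59.8
```

>>> {"fn": "hand_motion", "kwargs": {
  "segments": [
    [[0,0,-0.001],0],
    [[0,0,-0.001],0.06],
    [[0,0,-0.001],0.12],
    [[0,0,-0.001],0.17],
    [[0,0,-0.001],0.17]
  ]
}}

```text
clock: 12.15
eef_pos: [0.4605, 0.1464, 0.0378]
tcp_rot: [0.0, 0.337, 0.942, 0.0]
force: [-0.9, 1.0, 4.2]
opening: 0.0414
gripper_force: 60.9
```

>>> {"fn": "hand_motion", "kwargs": {
  "segments": [
    [[0,0,0],0],
    [[0,0,0.0006],0],
    [[0,0,0.0006],0]
  ]
}}

```text
clock: 12.45
eef_pos: [0.4608, 0.1462, 0.0377]
tcp_rot: [0.0, 0.336, 0.942, 0.0]
force: [-3.5, 0.4, 11.4]
opening: 0.0414
gripper_force: 61.6
```

>>> {"fn": "hand_motion", "kwargs": {
  "segments": [
    [[0,0,0],0],
    [[0,0,0],0],
    [[0,0,0],0],
    [[0,0,0],0],
    [[0,0,0],0]
  ],
  "aperture": 0.085
}}

```text
clock: 12.95
eef_pos: [0.4603, 0.1461, 0.0366]
tcp_rot: [-0.0, 0.336, 0.942, -0.0]
force: [0.1, -0.2, -1.1]
opening: 0.0848
gripper_force: 0.0
```

>>> {"fn": "hand_motion", "kwargs": {
  "segments": [
    [[0,0,-0.03],0],
    [[0,0,-0.07],0],
    [[0,0,-0.11],0],
    [[0.03,0,-0.119],0],
    [[0.045,0,-0.119],0]
  ],
  "quiet": true
}}

```text
ok
```

>>> {"fn": "hand_motion", "kwargs": {
  "segments": [
    [[0,0,0],0],
    [[0,0,0],0]
  ]
}}

```text
clock: 13.65
eef_pos: [0.4253, 0.1746, 0.1546]
tcp_rot: [-0.0, 0.336, 0.942, -0.0]
force: [0.1, -0.1, 0.1]
opening: 0.0851
gripper_force: 0.0
```

```bash
python3 - <<'E'
from h import *
snap("wrist","w5"); s=manip.sense();print(s["eef_pos"],s["tcp_rot"],s["joint_pos"])
E
python3 az.py w5
```

```text
[0.42545653 0.17439277 0.15461794] [-4.68249395e-04  3.36096739e-01  9.41827199e-01 -5.39105480e-04] [ 3.33682421e-01 -3.39608112e-01  1.98389706e+00 -2.55173717e-04
  1.49870898e+00 -5.51556229e-01]
w5 [0.45812349 0.14617316] cam az 140.12731286
[... 299 characters left out ...]
45 138] 19.8 | 110 9 [152 149 142] 19.7 | 120 14 [150 146 140] 19.6 | 130 9 [146 142 135] 19.5 | 140 10 [142 138 127] 18.2 | 150 8 [137 132 116] 17.3 | 160 7 [133 129 113] 17.3 | 170 6 [131 128 113] 17.4 | 180 5 [128 124 114] 17.7 | 190 4 [131 129 118] 18.1 | 200 2 [110 108 100] 18.2 | 
z 0.026
60 4 [88 86 89] 20.8 | 70 8 [112 111 111] 19.8 | 80 12 [140 138 132] 19.7 | 90 15 [148 146 138] 19.7 | 100 21 [147 145 137] 19.3 | 110 20 [148 145 136] 19.2 | 120 24 [146 143 135] 19.1 | 130 23 [144 141 133] 19.2 | 140 16 [141 137 125] 18.5 | 150 15 [138 133 118] 18.0 | 160 15 [136 131 115] 18.2 | 170 13 [133 127 112] 18.3 | 180 8 [132 128 114] 18.4 | 190 6 [115 113 108] 18.5 | 200 3 [81 83 89] 18.8 |
```

The label's high edge is now near 146°, so its centre is about 94°, squarely on the window. Now the locker geometry.

```bash
cat > lk.py <<'E'
import sys
from h import *
for n,k,seed in(("side","side0",(330,180)),("top","top0",(345,185))):
    a,d,T=load(k); vv,uu=np.mgrid[:400,:640]; X=pts(n,np.c_[uu.ravel(),vv.ravel()],d,T).reshape(400,640,3)
    m=((X[:,:,2]>.170)&(X[:,:,2]<.197)&(X[:,:,0]>.4)&(a.min(2)>120)).astype(np.uint8)
    q,l,st,ce=cv2.connectedComponentsWithStats(m); print(n,[ (st[i].tolist(),ce[i].round()) for i in range(1,q) if st[i,4]>300])
    i=1+np.argmax(st[1:,4]); P=plane(n,np.c_[uu[l==i],vv[l==i]],.18,T)
    r=cv2.minAreaRect((P[:,:2]*1000).astype(np.float32)); print(r,cv2.boxPoints(r).round(1).tolist())
    k=(X[:,:,0]>.44)&(X[:,:,0]<.51)&(X[:,:,1]>-.15)&(X[:,:,1]<-.07)&(X[:,:,2]>.165)&(a.max(2)<60)
    uv=np.c_[uu[k],vv[k]]; print("knob px",len(uv),uv.mean(0),plane(n,uv.mean(0),.175,T), X[k].mean(0))
    e=(X[:,:,2]>.29)&(X[:,:,0]>.2); E=X[e]; print("tall min x",E[:,0].min(), "y range",E[:,1].min(),E[:,1].max())
E
python3 lk.py
```

```text
side [([263, 0, 134, 73, 1072], array([333.,  35.])), ([274, 58, 111, 77, 2371], array([328.,  97.])), ([430, 83, 52, 37, 466], array([455., 101.])), ([551, 154, 89, 54, 920], array([597., 180.])), ([294, 159, 99, 91, 4688], array([342., 203.])), ([626, 222, 14, 50, 491], array([633., 246.]))]
((604.596435546875, -121.82799530029297), (150.8111572265625, 182.70504760742188), 4.449566841125488) [[522.2999877929688, -36.599998474121094], [536.5, -218.8000030517578], [686.9000244140625, -207.10000610351562], [672.7000122070312, -24.899999618530273]]
knob px 51 [294.07843137 226.1372549 ] [[ 0.48605127 -0.10958708  0.175     ]] [ 0.48570532 -0.1102425   0.17663262]
tall min x 0.3306498946676212 y range -0.42501364552018567 0.30956975664839137
top [([476, 0, 60, 50, 416], array([507.,  24.])), ([538, 70, 63, 58, 452], array([568.,  98.])), ([167, 133, 99, 78, 1784], array([216., 173.])), ([284, 148, 75, 65, 2669], array([321., 180.]))]
((602.7511596679688, -117.52813720703125), (150.17648315429688, 180.9407958984375), 4.443777084350586) [[520.9000244140625, -33.099998474121094], [534.9000244140625, -213.5], [684.5999755859375, -201.89999389648438], [670.5999755859375, -21.5]]
knob px 25 [334.2  216.76] [[ 0.48424518 -0.10485086  0.175     ]] [ 0.48393603 -0.10466822  0.1761922 ]
tall min x 0.3127445647093364 y range -1.0071887960153436 0.7544383391946359
```

```bash
python3 - <<'E'
from h import *
for n in("side","top"):
    a,d,T=load(n+"0"); vv,uu=np.mgrid[:400,:640]; X=pts(n,np.c_[uu.ravel(),vv.ravel()],d,T).reshape(400,640,3)
    for z0,z1 in((.22,.28),(.28,.34),(.34,.42)):
        m=(X[:,:,2]>z0)&(X[:,:,2]<z1)&(X[:,:,0]>.35)&(X[:,:,0]<.85)&(X[:,:,1]<-.1)&(X[:,:,1]>-.6); m=cv2.erode(m.astype(np.uint8),np.ones((3,3)))>0
        P=X[m]; print(n,z0,len(P),P[:,:2].min(0).round(3) if len(P) else '',P[:,:2].max(0).round(3) if len(P) else '')
E
```

```text
side 0.22 59 [ 0.603 -0.363] [ 0.772 -0.265]
side 0.28 127 [ 0.528 -0.363] [ 0.665 -0.28 ]
side 0.34 5578 [ 0.461 -0.396] [ 0.677 -0.262]
top 0.22 1148 [ 0.569 -0.325] [ 0.802 -0.217]
top 0.28 218 [ 0.568 -0.294] [ 0.653 -0.255]
top 0.34 1761 [ 0.462 -0.39 ] [ 0.671 -0.257]
```

>>> {"fn": "hand_motion", "kwargs": {
  "segments": [
    [[0,0,-0.045],0],
    [[0,0,-0.085],0],
    [[-0.035,-0.028,-0.085],-0.15],
    [[-0.07,-0.056,-0.085],-0.3],
    [[-0.105,-0.084,-0.085],-0.45]
  ]
}}

```text
clock: 14.2
eef_pos: [0.4522, 0.0514, 0.2401]
tcp_rot: [-0.0, 0.146, 0.989, -0.0]
force: [0.3, 0.9, -0.7]
opening: 0.0848
gripper_force: 0.0
```

>>> {"fn": "hand_motion", "kwargs": {
  "segments": [
    [[-0.02,-0.037,0],-0.15],
    [[-0.04,-0.073,0],-0.3],
    [[-0.06,-0.11,0],-0.314],
    [[-0.078,-0.1445,0],-0.314],
    [[-0.078,-0.1445,0],-0.314]
  ]
}}

```text
clock: 14.7
eef_pos: [0.4841, -0.1122, 0.2392]
tcp_rot: [-0.001, -0.005, 1.0, -0.0]
force: [0.4, -0.1, 0.6]
opening: 0.0848
gripper_force: 0.0
```

>>> {"fn": "hand_motion", "kwargs": {
  "segments": [
    [[0,0,0],0],
    [[0,0,0],0]
  ]
}}

```text
clock: 14.9
eef_pos: [0.4838, -0.1076, 0.2402]
tcp_rot: [-0.0, -0.007, 1.0, 0.0]
force: [0.4, 0.2, -0.8]
opening: 0.0853
gripper_force: 0.0
```

```bash
cat > kn.py <<'E'
import sys
from h import *
n="wrist"; a,d,T=snap(n,sys.argv[1]); s=manip.sense(); print(s["eef_pos"],s["tcp_rot"],s["joint_pos"].round(3),s["force"])
vv,uu=np.mgrid[:400,:640]; X=pts(n,np.c_[uu.ravel(),vv.ravel()],d,T).reshape(400,640,3)
k=(X[:,:,0]>.43)&(X[:,:,0]<.53)&(X[:,:,1]>-.2)&(X[:,:,1]<-.07)&(X[:,:,2]>.160)&(X[:,:,2]<.19)&(a.max(2)<70)
q,l,st,ce=cv2.connectedComponentsWithStats(k.astype(np.uint8))
for i in range(1,q):
    if st[i,4]>15:
        m=l==i; P=plane(n,np.c_[uu[m],vv[m]],.177,T)
        print(st[i],ce[i].round(1),cv2.minEnclosingCircle((P[:,:2]*1000).astype(np.float32)),X[m].mean(0),X[m][:,2].max())
E
python3 kn.py k1
```

```text
[ 0.4838036  -0.10731505  0.24040907] [-2.00249212e-04 -7.75532001e-03  9.99969902e-01  1.01673617e-04] [-0.27  -0.284  1.802  0.     1.624 -1.856] [-0.60258964 -0.08356099  0.93039346]
[309 196  24  23 419] [320.2 207. ] ((483.2875671386719, -107.2153549194336), 9.315824508666992) [ 0.48364119 -0.10717318  0.17478469] 0.17833368072754543
```

View pics/k1.png

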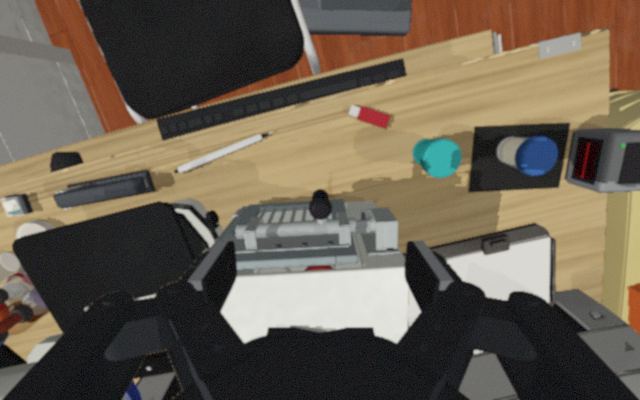

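The wrist view shows the knob head at (320,207), central between the fingers. The keeper is at (380,230), the bolt bar lies along row 235, and the cup with its label faces the scanner at right. Descend and pinch.

>>> {"fn": "hand_motion", "kwargs": {
  "segments": [
    [[0,0,0.03],-0.06],
    [[0,0,0.06],-0.06],
    [[0,0,0.085],-0.06],
    [[0,0,0.1],-0.06],
    [[0,0,0.102],-0.06]
  ],
  "aperture": 0.06
}}

```text
clock: 15.45
eef_pos: [0.4833, -0.1071, 0.1372]
tcp_rot: [-0.001, -0.038, 0.999, 0.0]
force: [-0.5, 0.1, -0.1]
opening: 0.0601
gripper_force: 0.0
```

>>> {"fn": "hand_motion", "kwargs": {
  "segments": [
    [[0,0,0],0],
    [[0,0,0],0]
  ]
}}

```text
clock: 15.65
eef_pos: [0.4844, -0.1079, 0.1402]
tcp_rot: [0.001, -0.038, 0.999, -0.0]
force: [0.1, -0.3, 0.7]
opening: 0.0602
gripper_force: 0.0
```

>>> {"fn": "hand_motion", "kwargs": {
  "segments": [
    [[0,0,0],0],
    [[0,0,0],0],
    [[0,0,0],0],
    [[0,0,0],0],
    [[0,0,0],0]
  ],
  "aperture": 0.0
}}

```text
clock: 16.15
eef_pos: [0.484, -0.108, 0.1392]
tcp_rot: [0.0, -0.037, 0.999, -0.0]
force: [0.6, 0.4, 5.0]
opening: 0.0156
gripper_force: 58.3
```

>>> {"fn": "hand_motion", "kwargs": {
  "segments": [
    [[0,0,0],0],
    [[0,0,0],0]
  ]
}}

```text
clock: 16.35
eef_pos: [0.484, -0.108, 0.1391]
tcp_rot: [0.0, -0.037, 0.999, -0.0]
force: [-0.1, 0.4, 5.6]
opening: 0.0154
gripper_force: 58.3
```

>>> {"fn": "hand_motion", "kwargs": {
  "segments": [
    [[0,0,-0.003],0],
    [[0,0,-0.006],0],
    [[0,0,-0.009],0],
    [[0,0,-0.010],0],
    [[0,0,-0.010],0]
  ]
}}

```text
clock: 16.85
eef_pos: [0.4839, -0.1079, 0.1488]
tcp_rot: [0.0, -0.037, 0.999, -0.0]
force: [1.3, -0.5, -1.8]
opening: 0.0152
gripper_force: 58.4
```

>>> {"fn": "hand_motion", "kwargs": {
  "segments": [
    [[0,-0.006,0],0],
    [[0,-0.012,0],0],
    [[0,-0.018,0],0],
    [[0,-0.024,0],0],
    [[0,-0.030,0],0]
  ]
}}

```text
clock: 17.35
eef_pos: [0.4862, -0.1385, 0.1487]
tcp_rot: [0.0, -0.037, 0.999, 0.0]
force: [3.7, 1.8, -1.4]
opening: 0.0156
gripper_force: 58.4
```

>>> {"fn": "hand_motion", "kwargs": {
  "segments": [
    [[0,-0.004,0],0],
    [[0,-0.004,0],0],
    [[0,-0.004,0],0]
  ]
}}

```text
clock: 17.65
eef_pos: [0.4864, -0.142, 0.1488]
tcp_rot: [0.0, -0.037, 0.999, -0.0]
force: [5.1, -0.8, -1.0]
opening: 0.0159
gripper_force: 58.4
```

Drawn 34 mm with little force. Now I'll swing the gate along its arc.

>>> {"fn": "hand_motion", "kwargs": {
  "segments": [
    [[0.0071,-0.0052,0],-0.11],
    [[0.0135,-0.0111,0],-0.22],
    [[0.0193,-0.0177,0],-0.33],
    [[0.0243,-0.0249,0],-0.44],
    [[0.0284,-0.0326,0],-0.55]
  ]
}}

```text
clock: 18.15
eef_pos: [0.4604, -0.1763, 0.1488]
tcp_rot: [0.0, -0.31, 0.951, 0.0]
force: [4.8, 2.1, -1.0]
opening: 0.0154
gripper_force: 58.4
```

>>> {"fn": "hand_motion", "kwargs": {
  "segments": [
    [[0,0,0],0],
    [[0,0,0],0],
    [[0,0,0],0]
  ]
}}

```text
clock: 18.45
eef_pos: [0.4605, -0.176, 0.1486]
tcp_rot: [-0.0, -0.306, 0.952, 0.0]
force: [2.3, 1.6, -1.7]
opening: 0.0157
gripper_force: 58.5
```

```bash
python3 - <<'E'
from h import *
for n in("side","wrist"):
    a,d,T=snap(n,n+"g")
    if n=="side": cv2.imwrite('pics/g.png',cv2.resize(a[130:275,190:390],None,fx=4,fy=4,interpolation=cv2.INTER_CUBIC)[:,:,::-1])
s=manip.sense(); print(s["eef_pos"],s["tcp_rot"],s["joint_pos"],s["force"],s["ft_torque"])
E
```

```text
[ 0.46053274 -0.17604384  0.14864972] [-8.51656393e-05 -3.06783380e-01  9.51779353e-01  1.20665631e-04] [-4.16904405e-01 -2.55927546e-01  1.92846024e+00  6.69589491e-05
  1.46934774e+00 -2.61133072e+00] [ 1.26883651  2.63934024 -0.52049327] [ 0.37146863 -0.31116242 -0.22542757]
```

View pics/g.png

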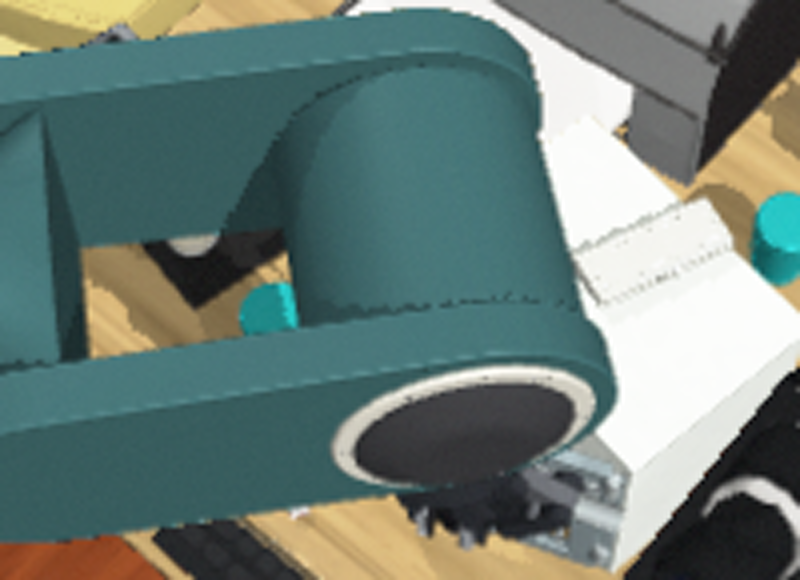

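The side crop shows the arm over the knob and the gate's hinge side at (575,500), mostly hidden. I'll get the gate angle from the wrist depth.

```bash
python3 - <<'E'
from h import *
n="wrist"; a,d,T=load('wristg'); cv2.imwrite('pics/wg.png',a[:,:,::-1])
vv,uu=np.mgrid[:400,:640]; X=pts(n,np.c_[uu.ravel(),vv.ravel()],d,T).reshape(400,640,3)
H=np.array([.5348,-.2053]); t=np.radians(4.35)
x=(X[:,:,0]-H[0])*np.cos(t)+(X[:,:,1]-H[1])*np.sin(t); y=-(X[:,:,0]-H[0])*np.sin(t)+(X[:,:,1]-H[1])*np.cos(t)
m=(d>0)&(X[:,:,2]>.03)&(X[:,:,2]<.168)&(x<-.004)&(x>-.13)&(y>-.02)&(y<.2)
r=np.hypot(x,y)[m]; th=np.arctan2(-x,y)[m]; z=X[:,:,2][m]
for lo in np.arange(0,.2,.02):
    q=(r>=lo)&(r<lo+.02)
    if q.sum()>5: print(lo.round(2),q.sum(),"theta pct",np.percentile(th[q],[10,50,90]).round(2),"px",uu[m][q].mean().round(),vv[m][q].mean().round(),"z",z[q].mean().round(3))
E
```

```text
0.0 610 theta pct [0.4  0.48 2.76] px 232.0 266.0 z 0.099
0.02 341 theta pct [0.37 0.47 1.1 ] px 264.0 256.0 z 0.089
0.04 265 theta pct [0.51 0.55 0.58] px 303.0 311.0 z 0.145
0.06 1500 theta pct [0.51 0.55 1.33] px 315.0 291.0 z 0.15
0.08 861 theta pct [1.03 1.14 1.17] px 332.0 250.0 z 0.157
0.1 832 theta pct [0.51 0.52 0.69] px 377.0 256.0 z 0.09
0.12 153 theta pct [0.51 0.52 0.67] px 384.0 250.0 z 0.068
```

View pics/wg.png

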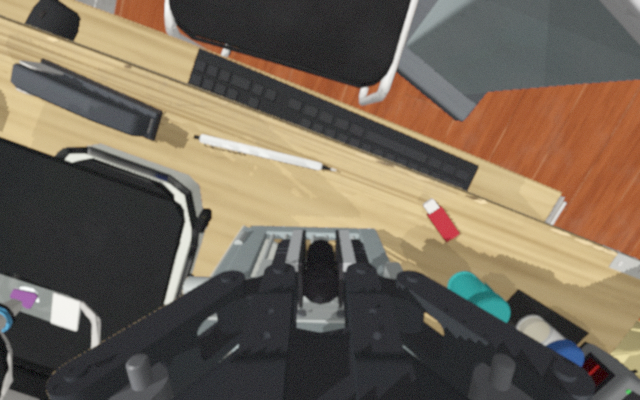

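The wrist view shows the gate swung out and the knob held at (320,270). The stick at (440,220), pen and stapler are untouched, and the cup is standing. The gate is at about 0.52 rad, so one small nudge, a short hold, then hand in.

>>> {"fn": "hand_motion", "kwargs": {
  "segments": [
    [[0.001,-0.0007,0],-0.015],
    [[0.002,-0.0013,0],-0.03],
    [[0.002,-0.0013,0],-0.03],
    [[0.002,-0.0013,0],-0.03]
  ]
}}

```text
clock: 18.95
eef_pos: [0.4597, -0.1787, 0.1487]
tcp_rot: [0.0, -0.321, 0.947, -0.0]
force: [4.4, 1.3, -1.1]
opening: 0.0154
gripper_force: 58.4
```

```bash
python3 - <<'E'
from rig import manip
print(manip.sign_off())
E
```

```text
the job is handed in; nothing more can be done
None
```

I handed the job in at about 19 s. The cup is upright with its label within a degree or two of square to the scanner window, and the gripper is still holding the gate by the knob at roughly 0.55 rad (about 7 cm). I measured 0.52 rad, then nudged it 0.03 rad and did not measure again. The memory stick, stapler and pen were not touched.

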